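# Lock the parts chest

### The arm

A 6-joint arm with a two-finger parallel gripper is mounted at the origin on the work surface. World frame = base frame: x ahead of the robot, y to its left, z up, the work surface at z = 0. Lengths are in m, angles in rad, forces in N, time in s.
With the tool pointing down it reaches from about 0.35 to 0.85 m from the base axis. Payload 8.1 kg.
Tool frame: the origin (TCP) lies on the centre line of the jaws, within the pads' length; the fingertips stand robot.tip_reach ahead of it and the grasp point (between the pads) lies 5 mm behind it (robot.tip_reach is the distance from the TCP to the fingertips, in m); z points along the fingers, y is the direction in which the jaws open and shut (so a half turn about z gives the same grasp; the last joint's range is limited). The gripper opens to 93 mm and grips with 3 to 60 N. Pads are 15 mm wide; open, the fingers measure 128 mm over their backs; the gripper's body (75 mm by 188 mm) begins 65 mm behind the grasp point.
Start: joints at [1.172, 0.13, 1.488, -0, 1.523, -0.085], TCP at [0.185, 0.571, 0.233] pointing down, gripper open.
Joint ranges: [-2.96, 2.96], [-0.89, 2.26], [0.02, 2.5], [-1.34, 4.48], [0, 2.73], [-2.66, 2.66]. Speed limits (rad/s): [2.39, 2.39, 2.79, 3.14, 3.14, 3.14].

### API

Orientations are given as a rotation vector (axis times angle).
In Python, from plant import sensors, read_camera, robot gives the robot as it stands.
- The arm moves only by the tool play_rows, never from a script. Its argument "series" is a list that holds one entry, the list of rows, each a list of 5 numbers: the closure, from -1 (fully open) to 1 (shut), then the shift along the world's x, y, z in m, then the turn about the world's z in rad. A call has 1 to 8 rows; each row is the pose to reach, as a shift and turn from the pose commanded when the call began; what a row does not reach only later rows make up. A row lasts 1/10 s, in which the tool goes at most 50 mm and 8.59 degrees, less where a joint would pass 70% of its speed; a pose out of reach is approached as far as the arm can. A call with a gripper value outside its range is refused whole. The fingers move at their own pace and stop on an object; "force" is the grip in N (left out, the last holds). Time passes only in rows, so rows that repeat a pose let the fingers close. It gives the time, the measured TCP pose, the force and the opening at its end, in the units of the state.
- sensors.read_state(): the state, without advancing time (a new reading comes with each control period).
- read_camera(name): name is "side" or "top" or "wrist"; returns a dict with "color" (420x560x3 uint8, red, green, blue), "range_z" (420x560 float32, m along the optical axis (not along the pixel's ray), 0 where there is no reading), "intrinsics" (3x3 intrinsics, pixels), "rvec" (rotation vector, rad) and "tvec" (3), from world to camera coordinates, as OpenCV has them. Camera axes: x right, y down, z forward; pixel columns grow to the right and rows downward; lengths in m; the calibration is good to about 2 mm. A picture is of the moment at which its call begins.
- robot.close_job(): hands the job in, once; it reports no verdict.
The state is a dict: "t": time; "q": joint angles; "dq": joint speeds; "joint_torque": joint torques, N m; "tool_pos": TCP position; "orientation": TCP orientation; "force": force on the tool from outside, world axes, zero at the start; "wrist_torque": the same for the moment, N m; "opening": finger opening in m.
Only numpy, scipy, OpenCV 4.12 (cv2) and the standard library are available. Lean on these libraries where they do the work, as an engineer would, in place of code of your own. Each camera call takes 0.05 s, during which the arm holds its last target.

### The job

Lock the mahogany parts chest: swing the brass hasp down flat over its staple, and only then push the flush slide bolt by its ridge, past its click, until it is fully home through the staple. Be gentle, do not force or press hard on anything, and leave all the other things on the chest and bench where they are.

Things in the scene. Friction and masses are not known exactly. Their poses are not given: they have to be found in the camera images.
- chest: fixed mahogany parts chest, 274 (x) by 334 (y) by 110 mm high; origin at the centre of its underside, x away from the front (the robot's side), y to the left seen from there, z up. Its flat top is a fixed front deck (x -135 to -2 mm) and behind it the lid (x 2 to 135 mm), which is down and stays down. The hasp, staple and a brass lock case are on this top
- hasp (a joint): angle of the brass hasp leaf, rad: 0 = flat over the staple, its slot around it (closed, as far as it goes), 1.57 = upright, more = leaning back over the lid (limit 2.3). Leaf 115 long, 40 wide, 4 mm thick; slot 14 mm wide from 46 to 90 mm from the hinge, the last 25 mm a solid tab. Stiff hinge: it stays at any angle it is left at; 1 to 2 N at the tip swing it
- hasp_hinge (a point): middle of the hasp's hinge axis, 6 mm above the chest's top; the axis runs along the chest's y. At angle a the leaf points from here along (-cos a, 0, sin a) in the chest's frame
- hasp_tip (a point): middle of the free end edge of the hasp leaf, 115 mm from the hinge; moves with the leaf
- staple (a point): foot of the staple on the chest's deck: a steel loop in the chest's x-z plane, 26 mm wide along x, its top 45 mm above the deck, 32 mm left of the chest's middle (y); the bolt's nose enters it from the right
- bolt (a joint): travel of the steel slide bolt, m, along the chest's +y to the staple: 0 = drawn back (unlocked), 0.032 = home (locked). Its face, 34 (x) by 70 mm (y), is polished and flush with the case; the only purchase is a ridge across it, 30 (x) by 5 (y) by 4 mm high, with 47 mm of flat face on its -y side. A detent resists (about 7 N) to half way, then draws the bolt home; before that it springs back
- lock_spot (a point): point on the chest's deck, 110 mm above its underside, below the slide's ridge when drawn back. The case (52 mm in x, 118 mm in y, from 58 mm right to 60 mm left of here) is screwed on over wood packing: the ridge's middle is within 3 mm of this point in x and y, case top and slide face are 16 to 30 mm above it. Neither is measured: feel for them
- dial_foot: bystander: chrome turned foot, 42 mm wide and 60 mm tall, stands on the chest's front deck at the left end; origin at the centre of its underside
- winding_key: bystander: black iron winding key, about 100 mm long and 12 mm thick, lies on the chest's lid at the right; origin at its underside near mid length
- spire: bystander: gilt turned spire, 54 mm wide and 155 mm tall, stands on the bench to the right; origin at the centre of its underside
- dial: bystander: cracked ivory-white enamel dial disc, 150 mm across and 5 mm thick, lies on the bench to the left; origin at the centre of its underside
- oil_bottle: bystander: amber oil bottle, 40 mm wide and 90 mm tall, stands on the bench at the far right; origin at the centre of its underside
- dust_brush: bystander: dust brush, about 200 mm long, lies on the bench at the near right; origin at its underside
- parts_dish: bystander: white dish, 100 mm wide and 30 mm tall, on the bench at the far left; origin at the centre of its underside

How it is judged:
By the outcome, as a careful person would: the job done as asked, in the order asked, and still so for the second after the job is handed in, with the robot touching nothing.
It also fails if it takes over 54 s, if anything falls off the work surface, if the arm or the gripper's body presses on something with over 40 N, if the wrist force passes 120 N, or if a joint passes its speed limit or range.

## Working session

There is one attempt and no reset: what is moved stays moved. The work goes in short steps, Python scripts to look and compute and a tool call to move; the robot and the scene stay as the last step left them, time stands still between calls to the robot, and variables do not carry over. Pictures are saved under pics/ and viewed, and the job is handed in when it is done.

Besides the shell and the picture viewer there is one more tool, called after ">>>" in YAML: its name, and indented under it one key for each argument. play_rows: Moves the arm, as the interface text tells. Its arguments: {"type":"object","properties":{"series":{"type":"array","items":{"type":"array","items":{"type":"array","items":{"type":"number"}}}},"force":{"type":"number"}},"required":["series"]}

```bash
ls; mkdir -p pics; cat > h.py <<'E'
import numpy as np, cv2
from plant import sensors, read_camera, robot
def snap(n,f):
    c=read_camera(n); cv2.imwrite(f'pics/{f}.png',c['color'][:,:,::-1]); np.savez(f'pics/{f}.npz',**c); return c
def load(f): return dict(np.load(f'pics/{f}.npz'))
def px(c,u,v,z=None):
    K=c['intrinsics'];R=cv2.Rodrigues(c['rvec'])[0];t=c['tvec'].reshape(3)
    d=np.linalg.solve(K,[u,v,1.0])
    if z is None:
        r=c['range_z'][int(round(v)),int(round(u))]; return R.T@(d*r-t)
    o=-R.T@t; w=R.T@d; return o+w*(z-o[2])/w[2]
def cloud(c):
    K=c['intrinsics'];R=cv2.Rodrigues(c['rvec'])[0];t=c['tvec'].reshape(3)
    v,u=np.mgrid[:420,:560]; d=np.linalg.solve(K,np.stack([u.ravel(),v.ravel(),np.ones(u.size)]))*c['range_z'].ravel()
    return (R.T@(d-t[:,None])).T.reshape(420,560,3)
def crop(f,x0,y0,x1,y1,s):
    im=cv2.imread(f'pics/{f}.png')[y0:y1,x0:x1]; cv2.imwrite(f'pics/{f}_c{x0}_{y0}.png',cv2.resize(im,None,fx=s,fy=s,interpolation=cv2.INTER_CUBIC))
E
python3 - <<'E'
from h import *
snap('top','t0');snap('side','s0')
print(sensors.read_state(), robot.tip_reach)
E
```

```text
pics
{'t': 0.1, 'q': array([ 1.17159107e+00,  1.31100462e-01,  1.48914914e+00,  3.61832718e-06,
        1.52298148e+00, -8.53958438e-02]), 'dq': array([-0.00089705, -0.00088339, -0.00144481,  0.00079618,  0.00039462,
       -0.00079772]), 'joint_torque': array([ 1.24319897e-03, -5.61342573e+01, -4.93093121e+01,  7.70628196e-02,
        2.92175211e-02, -7.92638275e-05]), 'tool_pos': array([0.18499994, 0.57026656, 0.23169513]), 'orientation': array([-4.90848713e-01, -3.10260758e+00,  2.49678827e-03]), 'force': array([ 3.36193167e-01,  1.77734151e-01, -2.10836715e-05]), 'wrist_torque': array([0.00944178, 0.00960197, 0.02312869]), 'opening': 0.09321750107028193} 0.014
```

View pics/t0.png

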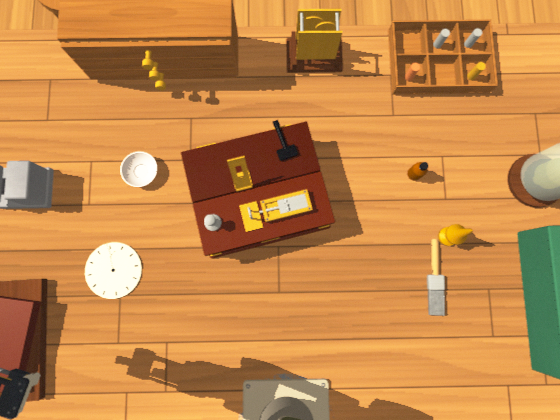

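View pics/s0.png

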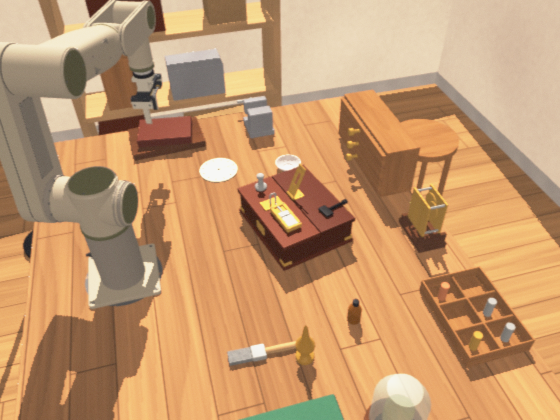

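```bash
python3 - <<'E'
from h import *
crop('t0',175,110,345,265,4.5); crop('s0',225,140,365,275,5)
c=load('t0');P=cloud(c)
for uv in [(183,153),(307,123),(333,224),(208,256),(213,223),(239,173),(253,216),(290,204),(225,190)]: print(uv,P[uv[1],uv[0]].round(3))
E
```

```text
(183, 153) [0.681 0.25  0.111]
(307, 123) [ 0.798 -0.075 -0.   ]
(333, 224) [ 0.508 -0.137  0.003]
(208, 256) [ 0.427  0.202 -0.003]
(213, 223) [0.494 0.165 0.163]
(239, 173) [0.626 0.108 0.114]
(253, 216) [0.517 0.074 0.114]
(290, 204) [ 0.543 -0.017  0.127]
(225, 190) [0.584 0.144 0.111]
```

View pics/t0_c175_110.png

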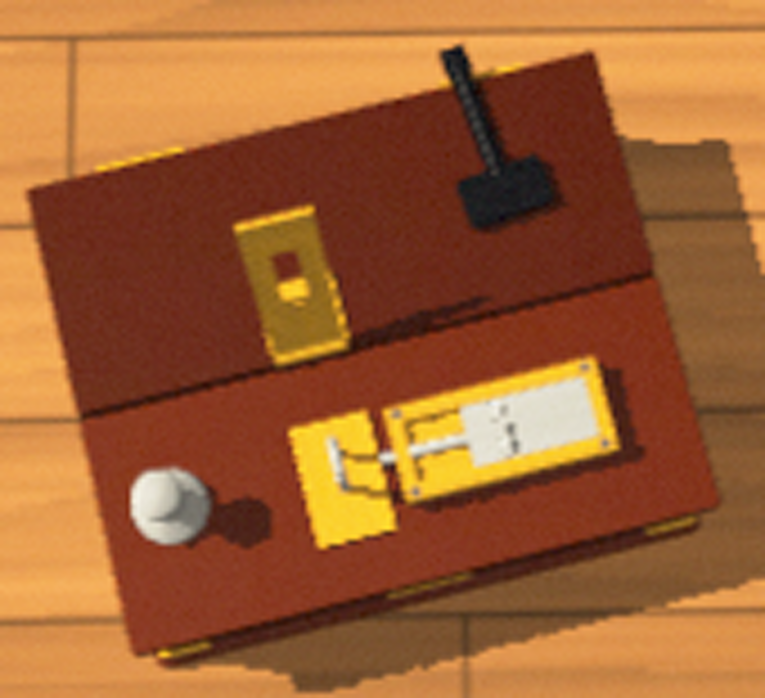

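View pics/s0_c225_140.png

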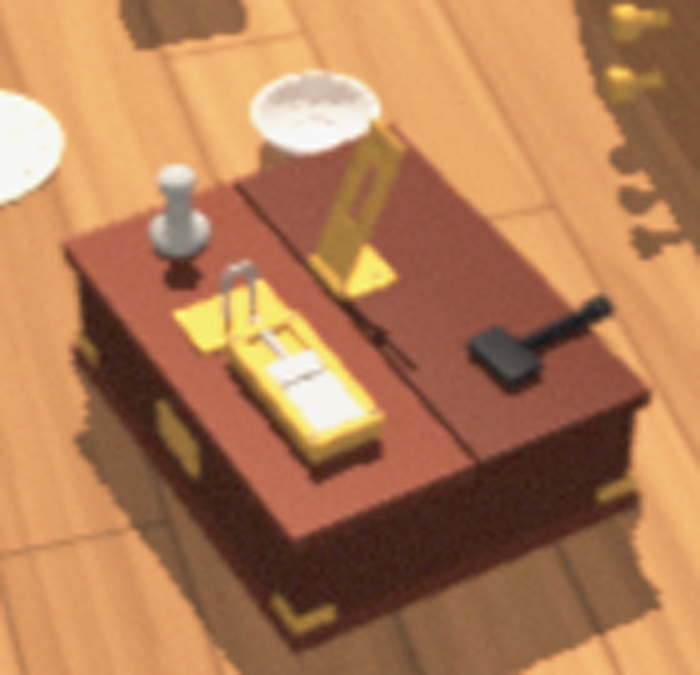

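```bash
cat >> h.py <<'E'
def pose():
    c=load('t0'); f=lambda u,v:px(c,175+(u+.5)/4.5-.5,110+(v+.5)/4.5-.5,.11)[:2]
    W=np.array([f(30,190),f(593,53),f(718,502),f(135,655)])
    L=np.array([[.137,.167],[.137,-.167],[-.137,-.167],[-.137,.167]])
    H=(L-L.mean(0)).T@(W-W.mean(0)); U,S,V=np.linalg.svd(H); R=V.T@U.T
    t=W.mean(0)-R@L.mean(0); return R,t,W-(L@R.T+t)
def toW(p): R,t,_=pose(); p=np.asarray(p,float); return np.concatenate([p[...,:2]@R.T+t,p[...,2:]],-1)
def toC(p): R,t,_=pose(); p=np.asarray(p,float); return np.concatenate([(p[...,:2]-t)@R,p[...,2:]],-1)
E
python3 - <<'E'
from h import *
R,t,e=pose(); print(t,np.arctan2(R[1,0],R[0,0]),e*1e3)
c=load('t0')
f=lambda u,v,z:toC(px(c,175+(u+.5)/4.5-.5,110+(v+.5)/4.5-.5,z)).round(4)
print('lid gap ends',f(82,414,.11),f(652,272,.11))
print('plate',[f(*p,.112) for p in [(288,428),(367,410),(397,530),(320,548)]])
print('case',[f(*p,.133) for p in [(385,408),(597,357),(620,448),(410,503)]])
print('slide',[f(*p,.133) for p in [(462,405),(590,378),(605,437),(476,467)]])
print('ridge',f(500,410,.137),f(514,450,.137))
for n in ('t0','s0'):
    c=load(n);Q=toC(cloud(c))
    m=(abs(Q[...,0])<.135)&(abs(Q[...,1])<.165)&(Q[...,2]>.114)&(Q[...,2]<.30)
    # hasp
    h=m&(Q[...,0]>.0)&(Q[...,1]>-.02)&(Q[...,1]<.09)
    p=Q[h]; print(n,'hasp',len(p),p.min(0),p.max(0)); i=np.argsort(p[:,2]); print(p[i[::max(1,len(p)//25)]].round(4))
    k=m&(Q[...,0]<0)&(Q[...,1]<.0); p=Q[k]; print('case z',np.percentile(p[:,2],[5,25,50,75,95]),p.min(0),p.max(0))
    k=m&(Q[...,0]<0)&(Q[...,1]>.1); p=Q[k]; print('foot',p.min(0),p.max(0))
E
```

```text
[0.59215525 0.06442577] 0.23520725374458776 [[-2.03589666 -4.05986436]
 [-3.93629909  1.76646696]
 [ 3.22624313  4.14805343]
 [ 2.74595262 -1.85465603]]
lid gap ends [0.0018 0.1633 0.11  ] [ 0.0014 -0.163   0.11  ]
plate [array([-0.0345,  0.055 ,  0.112 ]), array([-0.0356,  0.0104,  0.112 ]), array([-0.1043,  0.0107,  0.112 ]), array([-0.1034,  0.0537,  0.112 ])]
case [array([-0.0409,  0.0007,  0.133 ]), array([-0.0422, -0.1176,  0.133 ]), array([-0.0937, -0.1166,  0.133 ]), array([-0.0945,  0.0004,  0.133 ])]
slide [array([-0.0497, -0.04  ,  0.133 ]), array([-0.0525, -0.1109,  0.133 ]), array([-0.0859, -0.1103,  0.133 ]), array([-0.0844, -0.0388,  0.133 ])]
ridge [-0.0582 -0.0589  0.137 ] [-0.0812 -0.0607  0.137 ]
t0 hasp 575 [ 0.00027957 -0.01987666  0.11400047] [0.1289074  0.0886245  0.22571073]
[[ 0.0109 -0.0085  0.114 ]
 [ 0.0494  0.0283  0.1142]
 [ 0.0368  0.0004  0.1147]
 [ 0.1008  0.0209  0.1152]
 [ 0.002   0.0421  0.1175]
 [ 0.0052  0.0485  0.1222]
 [ 0.0064  0.0252  0.1252]
 [ 0.008   0.0369  0.1311]
 [ 0.0093  0.0262  0.1359]
 [ 0.0121  0.0525  0.1419]
 [ 0.0146  0.0465  0
[... 993 characters left out ...]
52  0.0456  0.1434]
 [ 0.0212  0.0222  0.1489]
 [ 0.0128  0.028   0.1527]
 [ 0.0212  0.0158  0.158 ]
 [ 0.0187  0.0181  0.1617]
 [ 0.0255  0.0364  0.1675]
 [ 0.0242  0.008   0.171 ]
 [ 0.0311  0.0131  0.1774]
 [ 0.0354  0.0403  0.1823]
 [ 0.031   0.0462  0.1886]
 [ 0.037   0.0106  0.1938]
 [ 0.033   0.043   0.1985]
 [ 0.0395  0.028   0.2019]
 [ 0.0478  0.0225  0.2065]
 [ 0.0481  0.0426  0.2096]
 [ 0.0456  0.0451  0.2131]
 [ 0.0473  0.0222  0.2194]
 [ 0.0445  0.0114  0.2237]]
case z [0.11522424 0.12333814 0.12691236 0.12931316 0.13215771] [-0.1329278  -0.16359003  0.11404831] [-0.00616542 -0.00023807  0.13603937]
foot [-0.13397074  0.1004509   0.11412301] [-0.00726645  0.15633691  0.1717179 ]
```

```bash
python3 - <<'E'
from h import *
s=sensors.read_state(); p=s['tool_pos']
for c in [(.09,.032),(.07,.032),(-.1,.032),(-.068,-.083),(-.068,-.0585)]:
    w=toW([*c,0]); print(c,w.round(4),(w[:2]-p[:2]).round(4))
# arc waypoints in world for tool, contact radius 105
y=.235
for a in np.arange(2.0,-.01,-.1):
    r=100+ (2.0-a)/2*8; cx=0-r*np.cos(a)+2*np.sin(a); cz=116+r*np.sin(a)+2*np.cos(a)
    print(a.round(2),'chest x',round(cx+7.5,1),'tipz',round(cz,1),toW([(cx+7.5)/1e3,.032,cz/1e3+.014]).round(4))
E
```

```text
(0.09, 0.032) [0.6722 0.1165 0.    ] [ 0.4872 -0.4537]
(0.07, 0.032) [0.6528 0.1119 0.    ] [ 0.4678 -0.4584]
(-0.1, 0.032) [0.4875 0.0722 0.    ] [ 0.3025 -0.498 ]
(-0.068, -0.083) [ 0.5454 -0.0321  0.    ] [ 0.3604 -0.6024]
(-0.068, -0.0585) [ 0.5397 -0.0083  0.    ] [ 0.3547 -0.5786]
2.0 chest x 50.9 tipz 206.1 [0.6342 0.1074 0.2201]
1.9 chest x 41.9 tipz 210.4 [0.6254 0.1053 0.2244]
1.8 chest x 32.3 tipz 213.7 [0.6162 0.1031 0.2277]
1.7 chest x 22.5 tipz 216.1 [0.6066 0.1008 0.2301]
1.6 chest x 12.5 tipz 217.5 [0.5968 0.0984 0.2315]
1.5 chest x 2.3 tipz 217.9 [0.5869 0.0961 0.2319]
1.4 chest x -7.9 tipz 217.2 [0.577  0.0937 0.2312]
1.3 chest x -18.1 tipz 215.6 [0.5671 0.0913 0.2296]
1.2 chest x -28.0 tipz 212.9 [0.5574 0.089  0.2269]
1.1 chest x -37.7 tipz 209.2 [0.548  0.0868 0.2232]
1.0 chest x -47.0 tipz 204.6 [0.539  0.0846 0.2186]
0.9 chest x -55.8 tipz 199.0 [0.5304 0.0825 0.213 ]
0.8 chest x -64.1 tipz 192.6 [0.5224 0.0806 0.2066]
0.7 chest x -71.7 tipz 185.3 [0.515  0.0788 0.1993]
0.6 chest x -78.5 tipz 177.3 [0.5083 0.0772 0.1913]
0.5 chest x -84.6 tipz 168.6 [0.5025 0.0758 0.1826]
0.4 chest x -89.7 tipz 159.3 [0.4974 0.0746 0.1733]
0.3 chest x -93.9 tipz 149.5 [0.4933 0.0737 0.1635]
0.2 chest x -97.2 tipz 139.3 [0.4902 0.0729 0.1533]
0.1 chest x -99.4 tipz 128.7 [0.4881 0.0724 0.1427]
-0.0 chest x -100.5 tipz 118.0 [0.487  0.0721 0.132 ]
```

>>> play_rows:
  series:
    - [[1,0,0,0.04,0],[1,0.04,-0.035,0.04,0.05],[1,0.08,-0.07,0.04,0.15],[1,0.12,-0.105,0.04,0.25],[1,0.155,-0.14,0.04,0.35],[1,0.19,-0.175,0.04,0.45],[1,0.225,-0.21,0.04,0.55],[1,0.26,-0.245,0.04,0.55]]
  force: 10

```text
t: 0.9
tool_pos: [0.4408, 0.3292, 0.2723]
orientation: [0.376, -3.119, 0.0]
force: [0.6, -0.2, 0.4]
opening: 0.0332
```

>>> play_rows:
  series:
    - [[1,0.04,-0.035,0,0],[1,0.08,-0.07,0,0],[1,0.12,-0.105,0,0],[1,0.16,-0.14,0,0],[1,0.195,-0.175,0,0],[1,0.23,-0.209,0,0],[1,0.23,-0.209,-0.025,0],[1,0.23,-0.209,-0.045,0]]

```text
t: 1.7
tool_pos: [0.6713, 0.1192, 0.2259]
orientation: [0.365, -3.12, 0.001]
force: [-0.1, -0.0, -0.1]
opening: 0.0003
```

```bash
python3 - <<'E'
from h import *
snap('side','s1');snap('wrist','w1');snap('top','t1')
s=sensors.read_state(); print(s['t'],s['tool_pos'],toC(s['tool_pos']),s['force'],s['opening'])
crop('s1',225,100,365,275,4)
crop('t1',175,110,345,265,4.5)
E
```

```text
1.85 [0.66856469 0.12157132 0.22493796] [0.08762305 0.03776531 0.22493796] [-0.22713916 -0.47381863  0.60494274] 0.00048184588566278
```

View pics/s1_c225_100.png

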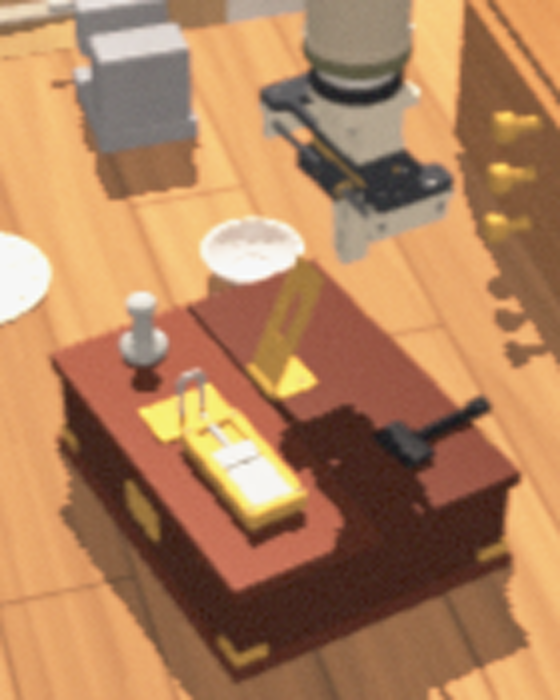

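View pics/w1.png

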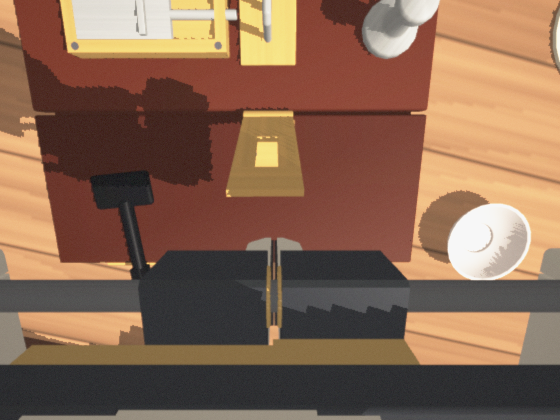

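>>> play_rows:
  series:
    - [[1,-0.009,-0.008,0,0],[1,-0.018,-0.0105,0,0],[1,-0.022,-0.0115,0,0],[1,-0.026,-0.0125,0,0],[1,-0.03,-0.0135,0,0],[1,-0.034,-0.0145,0,0],[1,-0.038,-0.0154,0,0],[1,-0.042,-0.0163,0,0]]

```text
t: 2.65
tool_pos: [0.6278, 0.1057, 0.2278]
orientation: [-0.37, 3.119, 0.0]
force: [1.6, 0.0, 1.3]
opening: 0.0003
```

```bash
python3 - <<'E'
from h import *
s=sensors.read_state(); print(s['t'],s['tool_pos'],toC(s['tool_pos']),s['force'],s['opening'])
snap('side','s2');snap('wrist','w2')
s=sensors.read_state(); print(s['t'],s['tool_pos'],toC(s['tool_pos']),s['force'],s['opening'])
crop('s2',225,100,365,275,4)
E
```

```text
2.65 [0.62777803 0.10565323 0.22778774] [0.04424978 0.03179061 0.22778774] [1.5620119  0.01482204 1.34842454] 0.00030766886179158697
2.75 [0.62736965 0.10554185 0.22754401] [0.04382669 0.03177747 0.22754401] [ 0.41219029  0.74547477 -0.23142159] 0.0005614297798780333
```

View pics/w2.png

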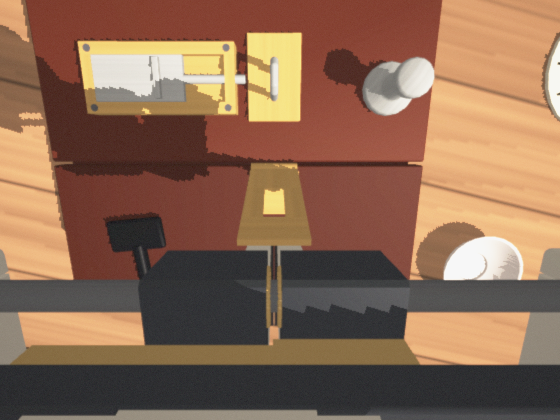

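View pics/s2_c225_100.png

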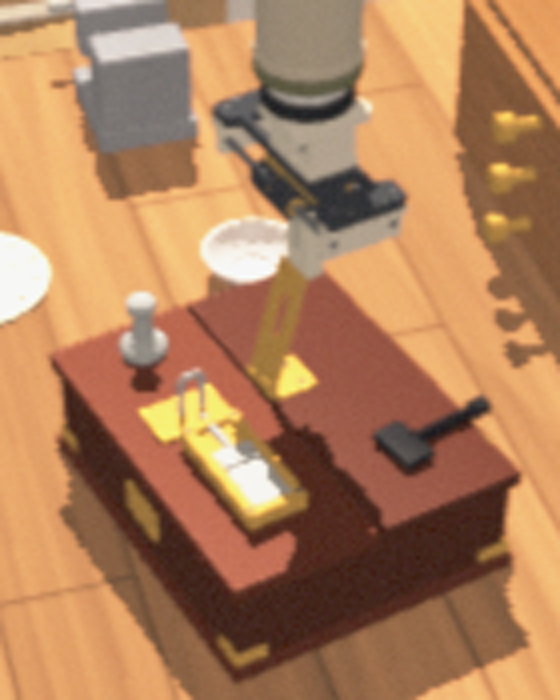

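>>> play_rows:
  series:
    - [[1,-0.0058,-0.0014,0,0],[1,-0.0117,-0.0028,0.001,0],[1,-0.0175,-0.0042,0.001,0],[1,-0.0234,-0.0056,0.002,0],[1,-0.0292,-0.007,0.002,0],[1,-0.035,-0.0084,0.002,0],[1,-0.0409,-0.0098,0.002,0],[1,-0.0467,-0.0112,0.002,0]]

```text
t: 3.55
tool_pos: [0.5807, 0.0943, 0.2295]
orientation: [0.37, -3.12, -0.0]
force: [1.2, 0.9, -0.2]
opening: 0.0003
```

```bash
python3 - <<'E'
from h import *
snap('side','s3')
s=sensors.read_state(); print(s['t'],s['tool_pos'],toC(s['tool_pos']),s['force'],s['opening'])
crop('s3',225,100,365,275,4)
E
```

```text
3.6 [0.58008816 0.09419073 0.22957853] [-0.00479828  0.03175758  0.22957853] [1.52225436 0.19835758 0.41140622] 0.00028569997696385784
```

View pics/s3_c225_100.png

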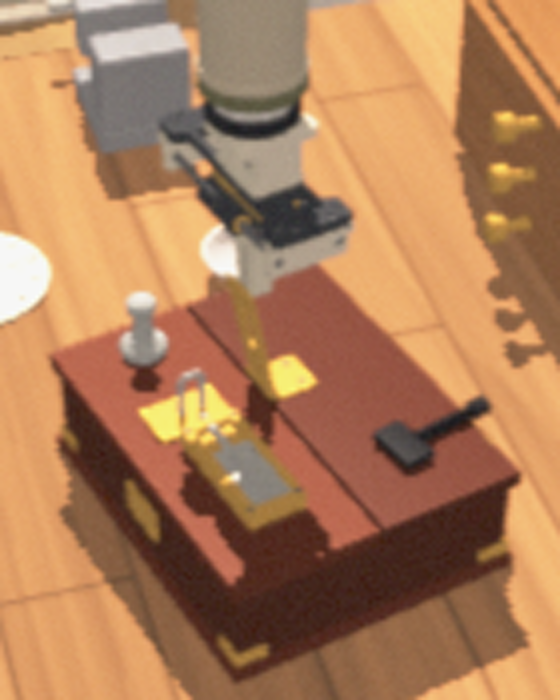

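>>> play_rows:
  series:
    - [[1,-0.0078,-0.0019,0,0],[1,-0.0156,-0.0037,-0.001,0],[1,-0.0233,-0.0056,-0.003,0],[1,-0.0311,-0.0075,-0.006,0],[1,-0.0379,-0.0091,-0.0095,0],[1,-0.0447,-0.0107,-0.0135,0],[1,-0.0515,-0.0123,-0.018,0],[1,-0.0574,-0.0137,-0.023,0]]

```text
t: 4.4
tool_pos: [0.5232, 0.0806, 0.2062]
orientation: [0.37, -3.12, 0.0]
force: [0.4, -0.4, 0.1]
opening: 0.0004
```

```bash
python3 - <<'E'
from h import *
snap('side','s4')
s=sensors.read_state(); print(s['t'],s['tool_pos'],toC(s['tool_pos']),s['force'],s['opening'])
crop('s4',225,100,365,275,4)
E
```

```text
4.45 [0.52215971 0.0804844  0.2051396 ] [-0.06432591  0.03192855  0.2051396 ] [-0.34630225  0.15305334 -0.30685996] 0.0003337515546890913
```

View pics/s4_c225_100.png

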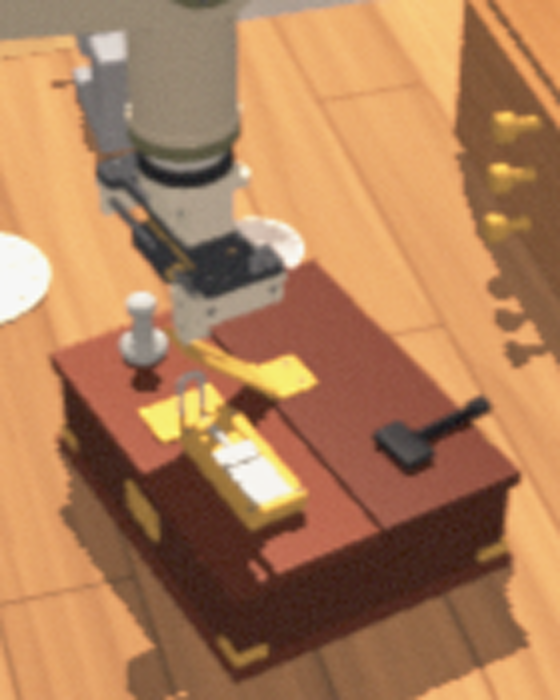

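>>> play_rows:
  series:
    - [[1,-0.0068,-0.0016,-0.006,0],[1,-0.0126,-0.003,-0.0125,0],[1,-0.0175,-0.0042,-0.019,0],[1,-0.0219,-0.0053,-0.0265,0],[1,-0.0258,-0.0062,-0.0335,0],[1,-0.0292,-0.007,-0.041,0],[1,-0.0316,-0.0076,-0.049,0],[1,-0.0336,-0.0081,-0.056,0]]

```text
t: 5.25
tool_pos: [0.4899, 0.0726, 0.1498]
orientation: [0.37, -3.119, -0.0]
force: [1.3, 0.5, -0.1]
opening: 0.0004
```

```bash
python3 - <<'E'
from h import *
snap('side','s5');snap('wrist','w5')
s=sensors.read_state(); print(s['t'],s['tool_pos'],toC(s['tool_pos']),s['force'],s['opening'])
crop('s5',225,100,365,275,4)
E
```

```text
5.35 [0.48917016 0.07257636 0.14913755] [-0.09825005  0.03192629  0.14913755] [0.29005091 0.13739503 0.72641551] 0.0005827410681484946
```

View pics/s5_c225_100.png

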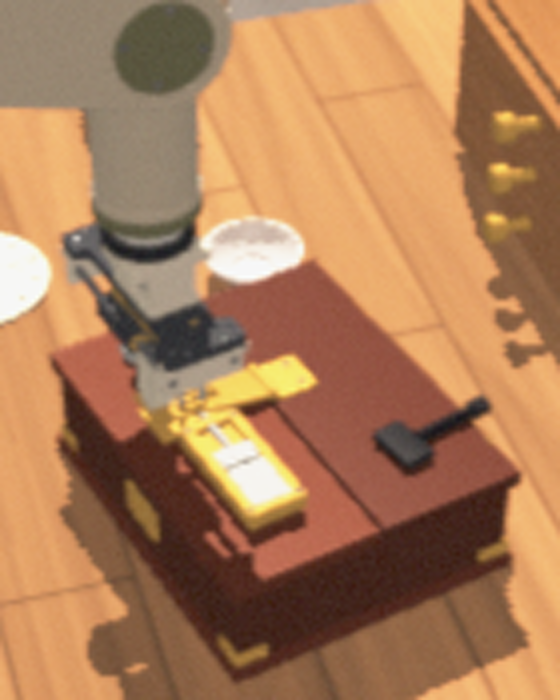

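View pics/w5.png

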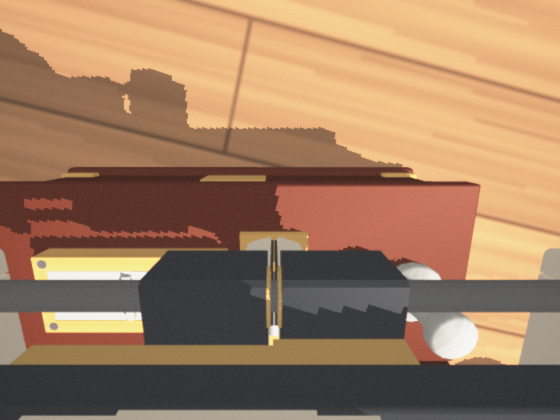

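>>> play_rows:
  series:
    - [[1,-0.0015,-0.0004,-0.005,0],[1,-0.002,-0.0005,-0.009,0],[1,-0.002,-0.0005,-0.012,0],[1,-0.002,-0.0005,-0.014,0],[1,-0.002,-0.0005,-0.015,0],[1,-0.002,-0.0005,-0.015,0]]

```text
t: 5.95
tool_pos: [0.4882, 0.0722, 0.1355]
orientation: [0.37, -3.119, -0.0]
force: [-0.3, -0.4, -0.1]
opening: 0.0005
```

>>> play_rows:
  series:
    - [[1,0,0,-0.001,0],[1,0,0,-0.001,0]]

```text
t: 6.15
tool_pos: [0.4883, 0.0722, 0.1347]
orientation: [-0.37, 3.12, 0.0]
force: [0.1, 0.5, -0.3]
opening: 0.0006
```

>>> play_rows:
  series:
    - [[1,0,0,-0.001,0],[1,0,0,-0.001,0]]

```text
t: 6.35
tool_pos: [0.4883, 0.0722, 0.1336]
orientation: [-0.37, 3.12, 0.0]
force: [0.0, 0.1, -0.1]
opening: 0.0003
```

>>> play_rows:
  series:
    - [[1,0,0,-0.0007,0],[1,0,0,-0.0007,0]]

```text
t: 6.55
tool_pos: [0.4882, 0.0722, 0.1329]
orientation: [-0.37, 3.12, 0.0]
force: [-0.8, -0.3, -0.1]
opening: 0.0001
```

```bash
python3 - <<'E'
from h import *
for i in range(3):
  snap('top','t6')
  s=sensors.read_state(); print(s['t'],s['tool_pos'],s['force'])
E
```

```text
6.6 [0.48820434 0.07216153 0.13288056] [ 0.18231103 -0.28450758  0.01670387]
6.65 [0.48819127 0.07216605 0.13288676] [-0.45050292 -0.47731934 -0.16547463]
6.7 [0.48819882 0.07215922 0.13288493] [ 0.01581537  0.26254139 -0.15333103]
```

>>> play_rows:
  series:
    - [[1,0,0,-0.0008,0],[1,0,0,-0.0008,0]]

```text
t: 6.9
tool_pos: [0.4883, 0.0722, 0.1322]
orientation: [-0.37, 3.12, -0.0]
force: [-0.4, -0.1, 0.6]
opening: 0.0002
```

>>> play_rows:
  series:
    - [[1,0,0,-0.0006,0],[1,0,0,-0.0006,0]]

```text
t: 7.1
tool_pos: [0.4883, 0.0722, 0.1322]
orientation: [-0.37, 3.12, -0.0]
force: [-2.7, -0.4, 6.7]
opening: 0.0005
```

```bash
python3 - <<'E'
from h import *
snap('side','s7')
s=sensors.read_state(); print(s['t'],s['tool_pos'],s['force'])
crop('s7',225,100,365,275,4)
E
```

```text
7.15 [0.4883113  0.07216268 0.13216545] [-3.63202125 -0.90224174  6.16759893]
```

View pics/s7_c225_100.png

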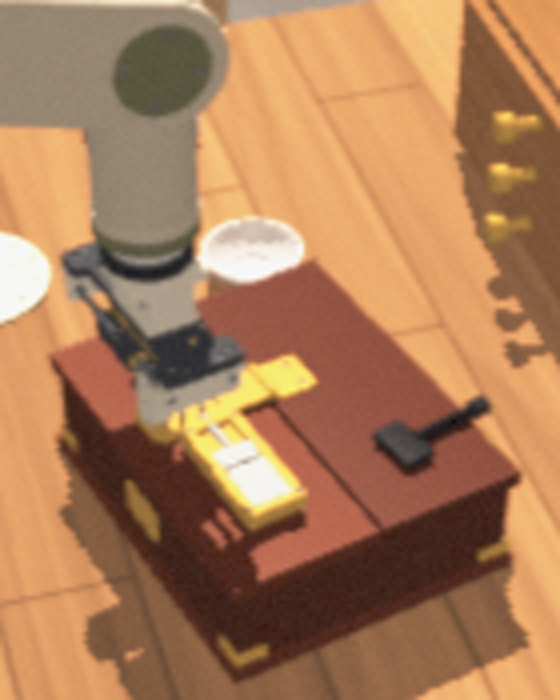

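>>> play_rows:
  series:
    - [[1,0,0,0.01,0],[1,0,0,0.035,0],[1,0,0,0.07,0],[1,0.02,-0.036,0.075,0],[1,0.04,-0.072,0.075,0],[1,0.059,-0.107,0.075,0],[1,0.059,-0.107,0.065,0]]

```text
t: 7.85
tool_pos: [0.5497, -0.0389, 0.1984]
orientation: [-0.364, 3.117, -0.004]
force: [-0.1, 0.7, 0.5]
opening: 0.0007
```

```bash
python3 - <<'E'
from h import *
c=snap('side','s8');snap('wrist','w8');c=snap('top','t8')
s=sensors.read_state(); print(s['t'],s['tool_pos'],toC(s['tool_pos']),s['force'])
crop('s8',225,100,365,275,4)
for n in('s8','t8'):
    Q=toC(cloud(load(n)));m=(Q[...,0]<-.005)&(Q[...,0]>-.12)&(Q[...,1]>.01)&(Q[...,1]<.055)&(Q[...,2]<.16)
    print(n,m.sum(),np.percentile(Q[m][:,2],[5,50,80,90,95]))
E
```

```text
8.0 [ 0.54637393 -0.03454619  0.19562265] [-0.06758565 -0.08557778  0.19562265] [-0.57865676  0.96104142  0.64025762]
s8 274 [0.10832645 0.11634773 0.1196585  0.12693909 0.14725281]
t8 575 [0.11150322 0.11811367 0.12013954 0.12147093 0.12523848]
```

View pics/s8_c225_100.png

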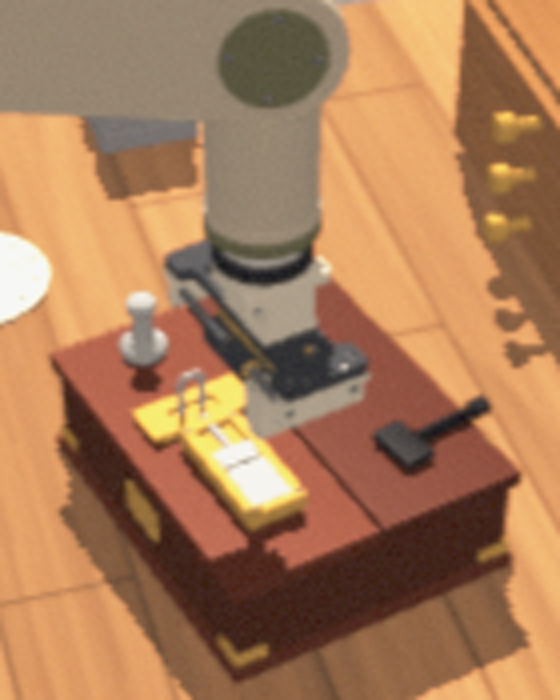

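View pics/w8.png

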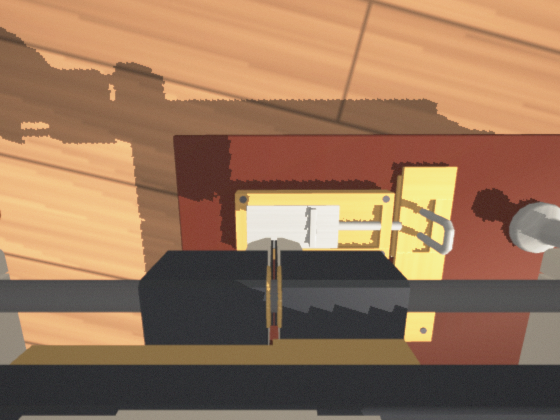

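>>> play_rows:
  series:
    - [[1,0,0,-0.015,0],[1,0,0,-0.028,0],[1,0,0,-0.036,0],[1,0,0,-0.039,0],[1,0,0,-0.04,0],[1,0,0,-0.04,0]]

```text
t: 8.6
tool_pos: [0.5473, -0.0347, 0.1567]
orientation: [-0.37, 3.119, -0.0]
force: [0.5, -0.2, -0.0]
opening: 0.0003
```

>>> play_rows:
  series:
    - [[1,0,0,-0.0015,0],[1,0,0,-0.003,0],[1,0,0,-0.003,0]]

```text
t: 8.9
tool_pos: [0.5473, -0.0349, 0.1535]
orientation: [-0.37, 3.12, -0.0]
force: [-0.5, 0.3, 0.5]
opening: 0.0006
```

>>> play_rows:
  series:
    - [[1,0,0,-0.001,0],[1,0,0,-0.002,0],[1,0,0,-0.002,0]]

```text
t: 9.2
tool_pos: [0.5471, -0.0348, 0.1514]
orientation: [0.37, -3.119, -0.0]
force: [-0.7, 0.3, 0.2]
opening: 0.0006
```

>>> play_rows:
  series:
    - [[1,0,0,-0.001,0],[1,0,0,-0.002,0],[1,0,0,-0.002,0]]

```text
t: 9.5
tool_pos: [0.5471, -0.0348, 0.1493]
orientation: [0.37, -3.119, -0.0]
force: [-0.4, -0.8, -0.5]
opening: 0.0005
```

>>> play_rows:
  series:
    - [[1,0,0,-0.001,0],[1,0,0,-0.001,0]]

```text
t: 9.7
tool_pos: [0.5472, -0.0348, 0.1484]
orientation: [0.37, -3.12, -0.0]
force: [-0.9, 0.2, -0.6]
opening: 0.0003
```

>>> play_rows:
  series:
    - [[1,0,0,-0.0007,0],[1,0,0,-0.0007,0]]

```text
t: 9.9
tool_pos: [0.5472, -0.0348, 0.1477]
orientation: [0.37, -3.12, -0.0]
force: [0.4, -0.1, -0.5]
opening: 0.0007
```

>>> play_rows:
  series:
    - [[1,0,0,-0.0007,0],[1,0,0,-0.0007,0]]

```text
t: 10.1
tool_pos: [0.5472, -0.0348, 0.147]
orientation: [0.37, -3.12, -0.0]
force: [0.7, 1.4, -0.1]
opening: 0.0006
```

Tip at 0.133; no contact yet.

>>> play_rows:
  series:
    - [[1,0,0,-0.0007,0],[1,0,0,-0.0007,0]]

```text
t: 10.3
tool_pos: [0.5472, -0.0348, 0.1463]
orientation: [0.37, -3.12, -0.0]
force: [-0.5, 0.3, -0.2]
opening: 0.0007
```

>>> play_rows:
  series:
    - [[1,0,0,-0.0007,0],[1,0,0,-0.0007,0]]

```text
t: 10.5
tool_pos: [0.5472, -0.0348, 0.1456]
orientation: [0.37, -3.12, -0.0]
force: [0.4, 0.1, -0.1]
opening: 0.0005
```

>>> play_rows:
  series:
    - [[1,0,0,-0.0006,0],[1,0,0,-0.0006,0]]

```text
t: 10.7
tool_pos: [0.5472, -0.0348, 0.145]
orientation: [0.37, -3.12, -0.0]
force: [-1.0, -0.7, 0.3]
opening: 0.0005
```

>>> play_rows:
  series:
    - [[1,0,0,-0.0006,0],[1,0,0,-0.0006,0]]

```text
t: 10.9
tool_pos: [0.5472, -0.0348, 0.1444]
orientation: [0.37, -3.12, -0.0]
force: [0.1, 0.4, 0.8]
opening: 0.0005
```

>>> play_rows:
  series:
    - [[1,0,0,-0.0006,0],[1,0,0,-0.0006,0]]

```text
t: 11.1
tool_pos: [0.5473, -0.0348, 0.144]
orientation: [-0.37, 3.12, -0.0]
force: [-0.4, -0.5, -0.1]
opening: 0.0006
```

>>> play_rows:
  series:
    - [[1,0,0,-0.0006,0],[1,0,0,-0.0006,0]]

```text
t: 11.3
tool_pos: [0.5475, -0.0349, 0.144]
orientation: [-0.37, 3.119, -0.0]
force: [-2.1, 0.0, 4.9]
opening: 0.0004
```

>>> play_rows:
  series:
    - [[1,0,0,0.0018,0],[1,0,0,0.0018,0],[1,-0.0006,0.0024,0.0018,0],[1,-0.0009,0.0039,0.0018,0],[1,-0.0009,0.0039,0.0018,0]]

```text
t: 11.8
tool_pos: [0.5462, -0.0306, 0.1449]
orientation: [0.371, -3.119, -0.0]
force: [0.4, -0.6, 0.4]
opening: 0.0006
```

```bash
python3 - <<'E'
from h import *
snap('wrist','w9')
s=sensors.read_state(); print(s['t'],s['tool_pos'],toC(s['tool_pos']),s['force'])
crop('w9',200,150,480,300,2.8)
E
```

```text
11.85 [ 0.54620871 -0.03073599  0.14496745] [-0.06685838 -0.08183399  0.14496745] [-0.41202308 -0.16817666 -0.74791866]
```

View pics/w9_c200_150.png

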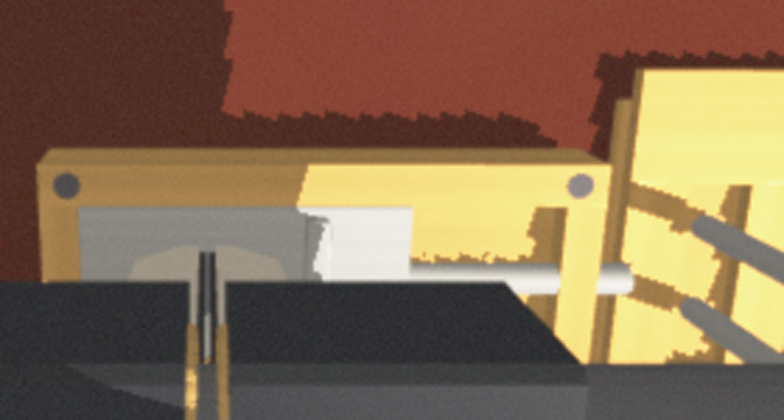

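>>> play_rows:
  series:
    - [[1,-0.0004,0.0015,0,0],[1,-0.0007,0.003,0,0],[1,-0.001,0.004,0,0],[1,-0.001,0.004,0,0]]

```text
t: 12.25
tool_pos: [0.5453, -0.0268, 0.1451]
orientation: [-0.37, 3.12, 0.0]
force: [0.1, -0.2, 0.3]
opening: 0.0006
```

>>> play_rows:
  series:
    - [[1,-0.0002,0.001,0,0],[1,-0.0005,0.002,0,0],[1,-0.0005,0.002,0,0]]

```text
t: 12.55
tool_pos: [0.5448, -0.0248, 0.1451]
orientation: [-0.37, 3.12, 0.0]
force: [-0.0, -0.4, -0.3]
opening: 0.0005
```

>>> play_rows:
  series:
    - [[1,-0.0004,0.0015,0,0],[1,-0.0007,0.003,0,0],[1,-0.0007,0.003,0,0]]

```text
t: 12.85
tool_pos: [0.5441, -0.0217, 0.1451]
orientation: [-0.37, 3.12, 0.0]
force: [-0.0, 0.1, 0.1]
opening: 0.0002
```

>>> play_rows:
  series:
    - [[1,-0.0004,0.0015,0,0],[1,-0.0007,0.003,0,0],[1,-0.0007,0.003,0,0]]

```text
t: 13.15
tool_pos: [0.5434, -0.0188, 0.1451]
orientation: [-0.37, 3.12, 0.0]
force: [0.2, 0.0, -0.0]
opening: 0.0004
```

```bash
python3 - <<'E'
from h import *
snap('wrist','w10')
s=sensors.read_state(); print(s['t'],s['tool_pos'],toC(s['tool_pos']),s['force'])
crop('w10',200,150,480,300,2.8)
E
```

```text
13.2 [ 0.54341262 -0.01881711  0.14511958] [-0.06679985 -0.06959167  0.14511958] [-0.99261535  0.66300987  0.56524245]
```

View pics/w10_c200_150.png

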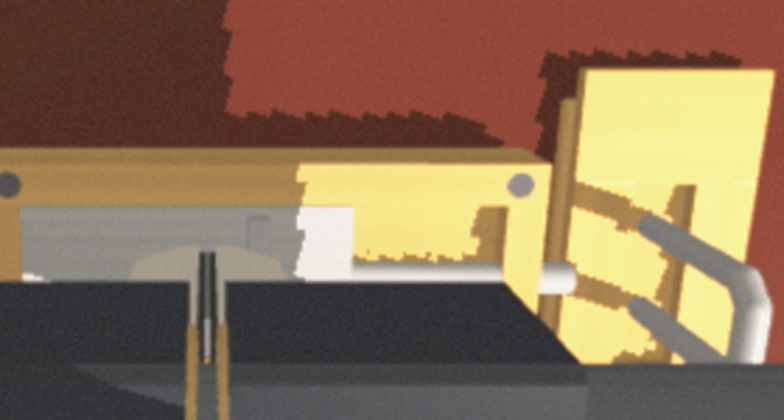

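>>> play_rows:
  series:
    - [[1,-0.0002,0.001,0,0],[1,-0.0005,0.002,0,0],[1,-0.0005,0.002,0,0]]

```text
t: 13.5
tool_pos: [0.5432, -0.0176, 0.1454]
orientation: [-0.37, 3.119, -0.002]
force: [0.8, -4.7, 0.6]
opening: 0.0006
```

>>> play_rows:
  series:
    - [[1,-0.0002,0.001,0,0],[1,-0.0005,0.002,0,0],[1,-0.0005,0.002,0,0]]

```text
t: 13.8
tool_pos: [0.5428, -0.0159, 0.1455]
orientation: [-0.369, 3.119, -0.003]
force: [0.6, -6.5, 0.8]
opening: 0.0009
```

```bash
python3 - <<'E'
from h import *
snap('wrist','w11');snap('side','s11')
s=sensors.read_state(); print(s['t'],s['tool_pos'],toC(s['tool_pos']),s['force'])
crop('w11',200,150,480,300,2.8)
crop('s11',225,130,365,270,5)
E
```

```text
13.9 [ 0.54281131 -0.01585024  0.14548623] [-0.06669319 -0.06656636  0.14548623] [ 0.52810233 -6.17951551  0.34266072]
```

View pics/w11_c200_150.png

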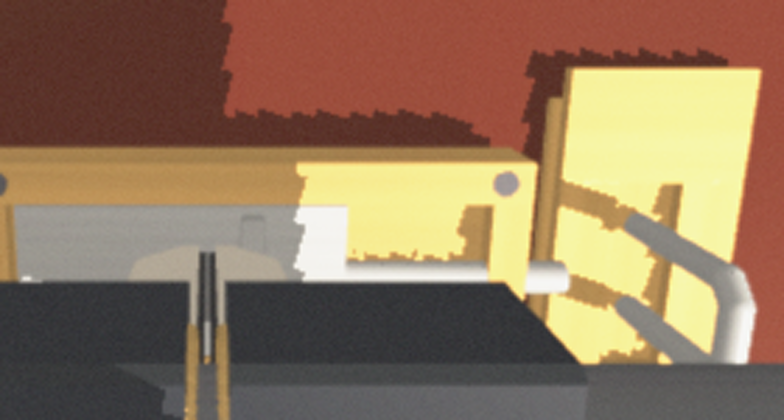

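View pics/s11_c225_130.png

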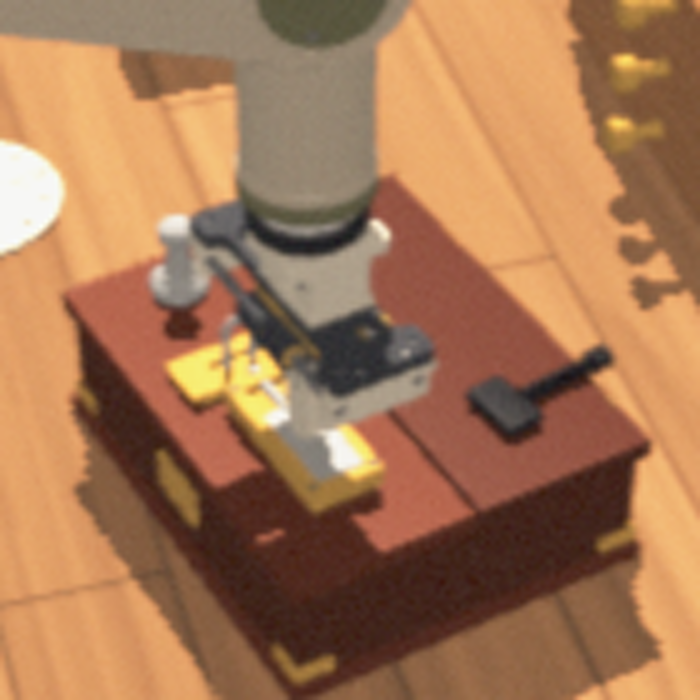

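>>> play_rows:
  series:
    - [[1,-0.0005,0.002,-0.0003,0],[1,-0.0009,0.004,-0.0005,0],[1,-0.0014,0.006,-0.0005,0],[1,-0.0014,0.006,-0.0005,0]]

```text
t: 14.3
tool_pos: [0.5414, -0.0096, 0.1453]
orientation: [-0.37, 3.119, -0.002]
force: [-0.1, -6.5, 3.4]
opening: 0.0006
```

>>> play_rows:
  series:
    - [[1,-0.0005,0.002,0,0],[1,-0.0009,0.004,0,0],[1,-0.0014,0.006,0,0],[1,-0.0014,0.006,0,0]]

```text
t: 14.7
tool_pos: [0.5397, -0.0024, 0.1452]
orientation: [-0.37, 3.119, 0.001]
force: [-1.5, -2.4, 6.2]
opening: 0.0008
```

```bash
python3 - <<'E'
from h import *
snap('wrist','w12')
s=sensors.read_state(); print(s['t'],s['tool_pos'],toC(s['tool_pos']),s['force'])
crop('w12',200,150,480,300,2.8)
E
```

```text
14.75 [ 0.53971858 -0.00236792  0.14516927] [-0.06655879 -0.05273452  0.14516927] [-1.78214593 -1.59946769  5.00936877]
```

View pics/w12_c200_150.png

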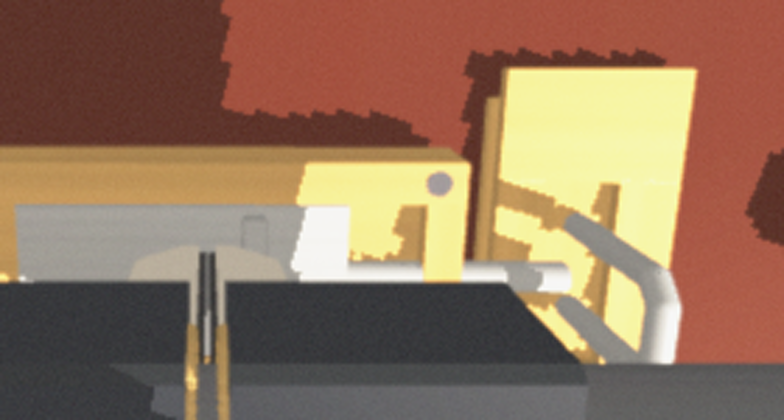

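>>> play_rows:
  series:
    - [[1,-0.0004,0.0015,0.0007,0],[1,-0.0009,0.004,0.0007,0],[1,-0.0014,0.006,0.0007,0],[1,-0.0019,0.008,0.0007,0],[1,-0.0024,0.01,0.0007,0],[1,-0.0024,0.01,0.0007,0]]

```text
t: 15.35
tool_pos: [0.5371, 0.0074, 0.1452]
orientation: [0.371, -3.119, -0.0]
force: [-0.7, 0.2, -0.5]
opening: 0.0006
```

```bash
python3 - <<'E'
from h import *
snap('wrist','w13')
s=sensors.read_state(); print(s['t'],s['tool_pos'],toC(s['tool_pos']),s['force'])
crop('w13',200,150,480,300,2.8)
E
```

```text
15.4 [0.53714191 0.00728322 0.14521452] [-0.06681536 -0.04274863  0.14521452] [-0.10947513  0.23667363 -0.95147478]
```

View pics/w13_c200_150.png

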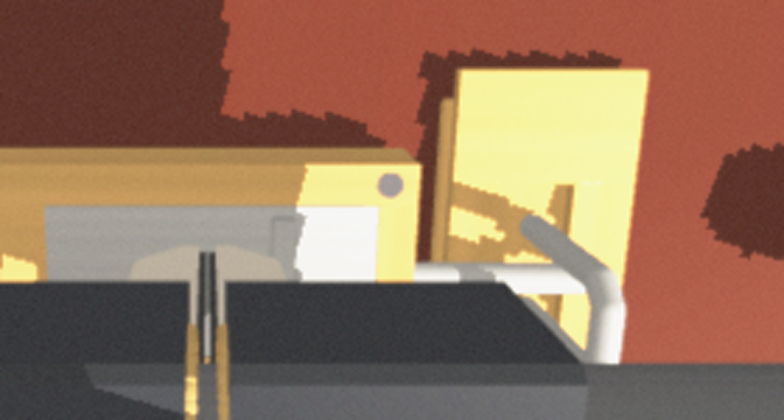

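>>> play_rows:
  series:
    - [[1,-0.0004,0.0015,0,0],[1,-0.0007,0.003,0,0],[1,-0.0011,0.0045,0,0],[1,-0.0011,0.0045,0,0]]

```text
t: 15.8
tool_pos: [0.5361, 0.0118, 0.1454]
orientation: [-0.37, 3.12, 0.0]
force: [-0.0, 0.6, 0.2]
opening: 0.0006
```

>>> play_rows:
  series:
    - [[1,-0.0002,0.001,0,0],[1,-0.0002,0.001,0,0]]

```text
t: 16.0
tool_pos: [0.5359, 0.0127, 0.1453]
orientation: [0.37, -3.12, -0.0]
force: [0.3, -0.6, 0.4]
opening: 0.0007
```

>>> play_rows:
  series:
    - [[1,-0.0002,0.0008,0,0],[1,-0.0002,0.0008,0,0]]

```text
t: 16.2
tool_pos: [0.5358, 0.0132, 0.1454]
orientation: [-0.37, 3.12, -0.001]
force: [0.8, -1.8, 0.0]
opening: 0.0008
```

>>> play_rows:
  series:
    - [[1,-0.0002,0.0008,0,0],[1,-0.0002,0.0008,0,0]]

```text
t: 16.4
tool_pos: [0.5357, 0.0136, 0.1455]
orientation: [-0.37, 3.119, -0.002]
force: [0.7, -3.7, 0.4]
opening: 0.0007
```

```bash
python3 - <<'E'
from h import *
snap('wrist','w14')
s=sensors.read_state(); print(s['t'],s['tool_pos'],toC(s['tool_pos']),s['force'])
crop('w14',200,150,480,300,2.8)
E
```

```text
16.45 [0.53573849 0.01360324 0.14551267] [-0.06670729 -0.03627557  0.14551267] [ 0.87708465 -4.85577744  0.54900294]
```

View pics/w14_c200_150.png

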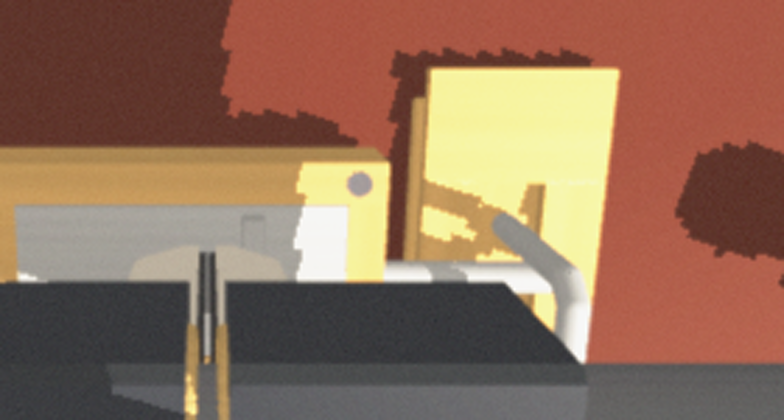

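Contact against the home stop (force rises with no further slide movement). Back off in -y, lift, and check.

>>> play_rows:
  series:
    - [[1,0.0009,-0.004,0,0],[1,0.0012,-0.005,0.006,0],[1,0.0012,-0.005,0.03,0],[1,0.0012,-0.005,0.07,0],[1,0.0012,-0.005,0.11,0],[1,-0.04,-0.005,0.14,0],[1,-0.09,-0.005,0.14,0],[1,-0.13,-0.005,0.14,0]]

```text
t: 17.25
tool_pos: [0.4044, 0.0094, 0.2869]
orientation: [-0.371, 3.117, 0.0]
force: [0.3, -0.2, -0.1]
opening: 0.0004
```

```bash
python3 - <<'E'
from h import *
for i in range(3): snap('wrist','w15')
snap('side','s15');snap('top','t15')
s=sensors.read_state(); print(s['t'],s['tool_pos'],s['force'])
crop('s15',225,140,365,275,5);crop('t15',175,110,345,265,4.5)
E
```

```text
17.5 [0.40596768 0.00928625 0.28605836] [0.35536547 0.3802355  0.13617146]
```

View pics/s15_c225_140.png

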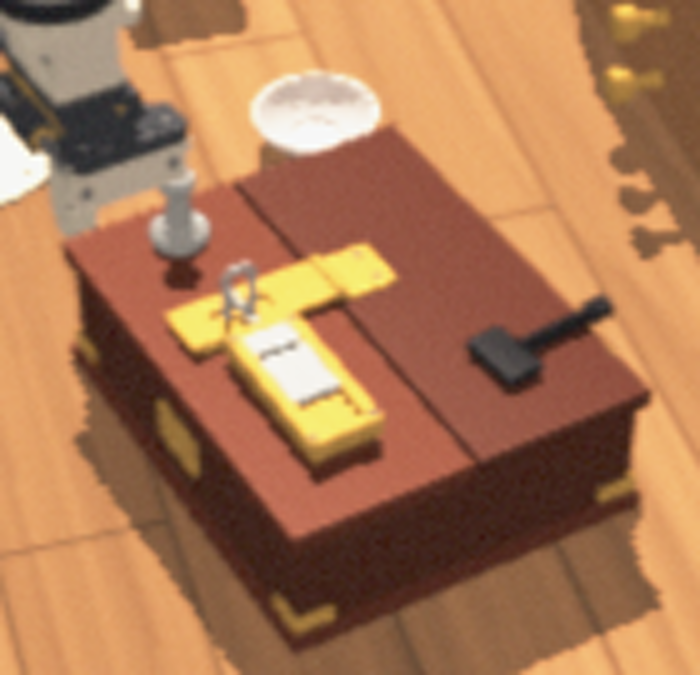

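View pics/t15_c175_110.png

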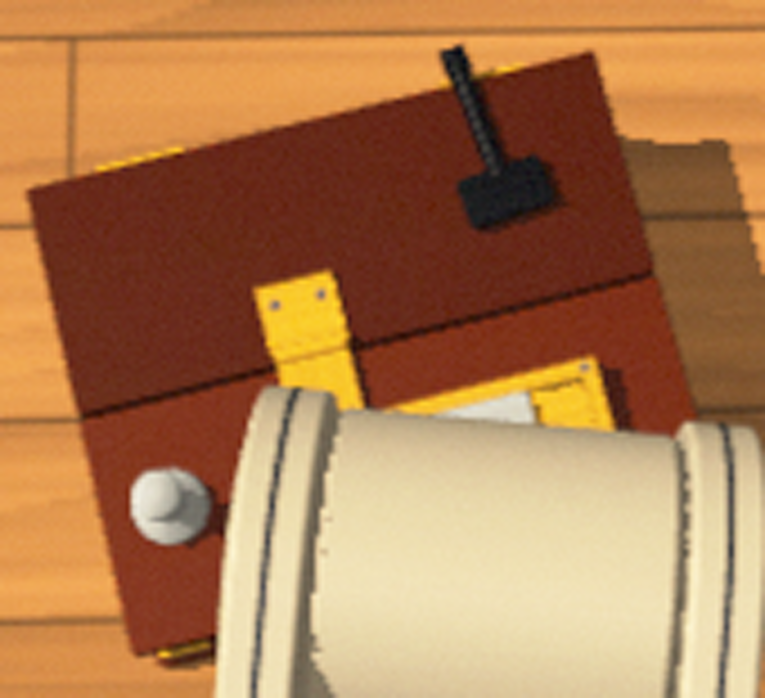

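View pics/w15.png

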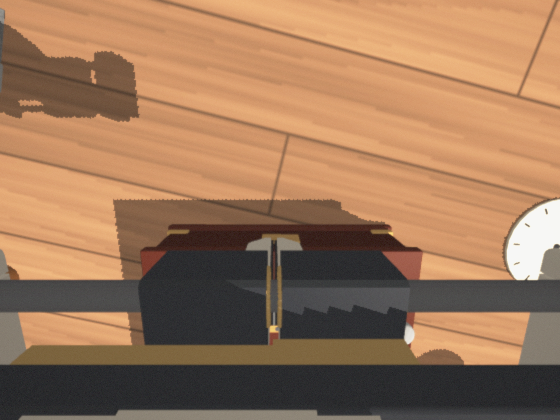

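```bash
python3 - <<'E'
from h import *
c=load('t15')
f=lambda u,v,z:toC(px(c,175+(u+.5)/4.5-.5,110+(v+.5)/4.5-.5,z)).round(4)
print(f(532,392,.130), f(590,378,.130))
robot.close_job()
E
```

```text
[-0.0516 -0.0787  0.13  ] [-0.052  -0.1113  0.13  ]
the job is handed in; nothing more can be done
```

The chest is locked, and I've handed the job in at about 17.5 s of the 54 s allowed.

**What I did**
- **Hasp:** I swung it down from behind with the closed fingers until it lay flat around the staple. I felt it seat with the fingertips 118 mm up, the height of the leaf's top when flat, at about 7 N.
- **Bolt:** I felt for the slide face, which is 130 mm above the bench. I then hovered about 1 mm above it and pushed the ridge with about 6.5 N. The bolt went past its click and ran ahead on its own. I followed it to the home stop with about 5 N.

**Last checks**
- **Bolt travel:** the slide's end moved 32.6 mm in the top camera, and the fingers travelled about 32 mm while on the ridge. Full travel is 32 mm.
- **Hasp:** the side view shows it flat around the staple, with the slide at the staple end of its case. In the last top view the arm hid the staple and the hasp's free end, so the side view is the check for those.
- **Bystanders:** the dial foot and winding key are where they were in the first pictures. The dish looks the same in the side view. I did not compare the spire, oil bottle, brush or dial, but the arm never went near the first three and passed well above the dial.
- **Robot:** it is clear of everything, with less than 1 N on the tool.

**Disagreements:** the chest's corners in the image fit its stated size only to about 4–5 mm. The fingertips met the ridge about 8 mm later than their stated width suggested. I found both contact points by feel, so neither affected the result. While sliding I also briefly pressed the face with about 6 N, then raised the fingers to clear it.

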